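# Comb the ferrite rods into their tray

### The job

The four ferrite rods have been tipped into the grooved tray and lie criss-cross on its ribs. Take the hand rake from its rest and comb it through the tray until every rod lies down in a groove, then put the rake back in its rest. Ferrite chips and snaps, so move the rods only with the rake and with a light touch, and leave the other things on the bench where they are.

Things in the scene. Friction and masses are not known exactly. Their poses are not given: they have to be found in the camera images.
- tray: fixed wooden tray, 188 (x) x 220 mm (y), 50 mm high, walls 8 mm; origin under its centre. 8 grooves along x, centred at y = -77, -55 .. 77 mm (22 mm pitch), 15 mm wide; floor 6 mm and round rib tops 19 mm above the origin; from outer grooves to y walls a 17 mm land at 19 mm height. A rod pushed square across the ribs drops into the first free groove, below the rib tops, and rolls over filled ones
- rod_a: 140 x 12 mm dark grey ferrite rod, lying in the tray; origin at its middle, x along the rod (either way round: the ends are alike; y and z turn as it rolls). 75 g, varies. It starts resting on the ribs, askew
- rod_b: 140 x 12 mm dark grey ferrite rod, lying in the tray; origin at its middle, x along the rod (either way round: the ends are alike; y and z turn as it rolls). 75 g, varies. It starts resting on the ribs, askew
- rod_c: 140 x 12 mm dark grey ferrite rod, lying in the tray; origin at its middle, x along the rod (either way round: the ends are alike; y and z turn as it rolls). 75 g, varies. It starts resting on the ribs, askew
- rod_d: 140 x 12 mm dark grey ferrite rod, lying in the tray; origin at its middle, x along the rod (either way round: the ends are alike; y and z turn as it rolls). 75 g, varies. It starts on top of the other three, askew the other way
- rake: 280 g hand rake, upright in its rest. Origin mid-way along the row of tine tips, x along the row, z up. Six 5 mm steel tines at x = -55, -33 .. 55 mm, 50 mm long; head bar 170 (x) x 14 (y) mm, z = 50 to 66 mm; flat upright wooden grip 46 (x) x 20 (y) mm, z = 66 to 136 mm: grip it across the 20 mm. Alike when turned half round, may go back either way
- rest: fixed grey rake rest right or left of the tray; foot 176 x 60 x 8 mm, origin under its centre. Two 12 mm cheeks at x = -74 and 74 mm hold the ends of the head bar in slots open above: 17 mm wide (y), bottom at 66 mm, straight up to 82 mm, then flared lips opening to 38 mm at 95 mm height. With the rake home, its x lies along the rest's x and its tine tips 16 mm above this origin
- meter: bystander: grey multimeter, 170 x 82 x 42 mm, lying on the bench on the other side of the tray from the rest; origin under its centre
- screwdriver: bystander: black screwdriver, 170 mm, lying near the robot, left; origin under its middle
- pliers: bystander: steel pliers with black grips, 160 mm, lying near the robot, right
- spool: bystander: copper wire spool, 56 mm across, 40 mm high, beyond the tray, left
- jar: bystander: jar with a white lid, 52 mm across, 55 mm high, beyond the tray, right
- toroid: bystander: dark ferrite ring, 60 mm across, 16 mm high, beyond the tray
- tape: bystander: roll of black tape, 90 mm across, 19 mm high, at the right

How it is judged (in metres and radians):
On the way, in this order (a step that is already met when the one before it is completed fails the run):
1. the rake is lifted clear out of its rest (at least 40 mm above its resting height) (z of rake in the frame of rest above 0.056 m), for 0.1 s.
2. all four rods lie down in grooves of the tray (x of rod_a in the frame of tray between -0.025 and 0.025 m and y of rod_a in the frame of tray between -0.09 and 0.09 m and z of rod_a in the frame of tray between 0.008 and 0.0155 m and angle between the x axis of each of rod_a, rod_b, rod_c, rod_d and the x axis of tray, either way round below 0.06 rad and x of rod_b in the frame of tray between -0.025 and 0.025 m and y of rod_b in the frame of tray between -0.09 and 0.09 m and z of rod_b in the frame of tray between 0.008 and 0.0155 m and x of rod_c in the frame of tray between -0.025 and 0.025 m and y of rod_c in the frame of tray between -0.09 and 0.09 m and z of rod_c in the frame of tray between 0.008 and 0.0155 m and x of rod_d in the frame of tray between -0.025 and 0.025 m and y of rod_d in the frame of tray between -0.09 and 0.09 m and z of rod_d in the frame of tray between 0.008 and 0.0155 m), for 0.2 s.
At the end, for the whole second after the job is handed in: Each rod lies in a groove: centre 8 to 15.5 mm above the tray's underside, within 0.06 rad of the grooves and 25 mm of mid-length. Rake home in the rest, either way round: tips 12 to 21 mm above its origin, within 12 mm along and 8 mm across, tilt under 0.25 rad. Rods and rake at rest (all of step 2 and x of rake in the frame of rest between -0.012 and 0.012 m and y of rake in the frame of rest between -0.008 and 0.008 m and z of rake in the frame of rest between 0.012 and 0.021 m and angle between the x axis of rake and the x axis of rest, either way round below 0.12 rad and angle between rake's own z axis and vertical below 0.25 rad and linear speed of each of rod_a, rod_b, rod_c, rod_d, rake below 0.02 m/s); the robot touches nothing.
It fails at once if a rod is touched by the gripper or arm (over 1 N) (contact force between any of the fingers, the arm and rod_a above 1 N or contact force between any of the fingers, the arm and rod_b above 1 N or contact force between any of the fingers, the arm and rod_c above 1 N or contact force between any of the fingers, the arm and rod_d above 1 N).
It fails at once if a rod is pushed harder than 60 N with the rake (contact force between rake and rod_a above 60 N or contact force between rake and rod_b above 60 N or contact force between rake and rod_c above 60 N or contact force between rake and rod_d above 60 N).
It fails at once if a bystander (the multimeter, the screwdriver, the wire spool, the jar, the ferrite ring, the tape roll, the pliers) is moved more than 30 mm (distance of any of meter, screwdriver, spool, jar, toroid, tape, pliers from where it was at the start of the episode above 0.03 m).
It also fails if it takes over 64 s, if anything falls off the work surface, if the arm or the gripper's body presses on something with over 40 N, if the wrist force passes 120 N, or if a joint passes its speed limit or range.

### The arm

A 6-joint arm with a two-finger parallel gripper is mounted at the origin on the work surface. World frame = base frame: x ahead of the robot, y to its left, z up, the work surface at z = 0. Lengths are in m, angles in degrees, forces in N, time in s.
With the tool pointing down it reaches from about 0.325 to 0.85 m from the base axis. Payload 15.5 kg.
Tool frame: the origin (TCP) lies midway between the tips of the shut fingers; the grasp point (between the pads) lies 19 mm behind it; z points along the fingers, y is the line along which they close (so a half turn about z gives the same grasp; the last joint's range is limited). The gripper opens to 91 mm and grips with 3 to 60 N. Pads are 32 mm wide; open, the fingers measure 118 mm over their backs; the gripper's body (76 mm by 178 mm) begins 60 mm behind the grasp point.
Start: joints at [68.497, 28.281, 77.091, -0, 74.628, -5.472], TCP at [0.173, 0.601, 0.214] pointing down, gripper open.
Joint ranges: [-166.48, 166.48], [-47.26, 123.95], [12.59, 153.08], [-70.14, 250.14], [6.76, 159.57], [-176.63, 176.63]. Speed limits (degrees/s): [108.29, 108.29, 147.25, 172.46, 172.46, 172.46].

### API

Orientations are given as a 3x3 rotation matrix whose columns are the frame's x, y, z axes.
In Python, from bench import ctrl gives the robot as it stands. The module is installed in compiled form; this text tells all that it offers. Calls block until the motion is done:
- ctrl.goto(position, orientation): joint-space move of the TCP to a pose.
- ctrl.move_l(position, vel=0.15, ori=None, contact_N=None): straight line of the TCP; ori=None keeps the orientation; vel is the mean speed in m/s. With contact_N (N) it stops when the force on the tool has changed by that much, and returns True; else False.
- ctrl.movej(angles): joint-space move.
- ctrl.command_gripper(opening): opening from 0.0 (shut) to 1.0 (fully open); the grip force is fixed at half the most; returns when the fingers have stopped.
- ctrl.sleep(seconds).
- ctrl.ik(position, orientation): joint angles nearest the present ones, or None.
- ctrl.read_camera(name): name is "side" or "top"; returns the picture (420x560x3 uint8, blue, green, red); there is no depth.
- ctrl.camera_params(name): a dict with "fx", "fy", "cx", "cy" (pixels), "D" ([k1, k2, p1, p2, k3] as OpenCV has them; the pictures are not rectified), "pose" (4x4, takes a point from camera to world coordinates). Camera axes: x right, y up, looking along -z (the intrinsics and any distortion apply to the point x, -y, -z); pixel columns grow to the right and rows downward; lengths in m; the calibration is good to about 2 mm. A picture is of the moment at which its call begins. camera_params takes no time and is no camera call.
A pose or a line that the arm cannot do raises ctrl.MotionError and nothing moves.
- ctrl.sign_off(): hands the job in; it is judged then, once.
Readings, each from a call of its own:
- ctrl.current_t(): time.
- ctrl.current_q(): joint angles.
- ctrl.current_dq(): joint speeds.
- ctrl.current_effort(): joint torques, N m.
- ctrl.current_tool_pos(): TCP position.
- ctrl.current_eef_rot(): TCP orientation.
- ctrl.current_contact_force(): force on the tool from outside, world axes, zero at the start.
- ctrl.current_wrist_torque(): the same for the moment, N m.
- ctrl.current_grip_width(): opening from 0.0 (shut) to 1.0 (fully open).
- ctrl.current_grasp_force(): force on a finger pad.
Only numpy, scipy, OpenCV 4.12 (cv2) and the standard library are available. Lean on these libraries where they do the work, as an engineer would, in place of code of your own. Each camera call takes 0.05 s, during which the arm holds its last target. There are 200 camera calls.

## Working session

There is one attempt and no reset: what is moved stays moved. The work goes in short steps, each a Python script; the robot and the scene stay as the last script left them, time stands still between calls to the robot, and variables do not carry over. Pictures are saved under pics/ and viewed, at most 10 in all, crops included, and the job is handed in when it is done.

```bash
mkdir -p pics
python3 - <<'E'
from bench import ctrl
import cv2,numpy as np
np.set_printoptions(precision=4,suppress=True)
for n in("side","top"):
    cv2.imwrite(f"pics/{n}0.png",ctrl.read_camera(n)); p=ctrl.camera_params(n); print(n,p)
print(ctrl.current_t(),ctrl.current_eef_rot())
E
```

```text
side {'fx': 480.1451081339818, 'fy': 480.1451081339818, 'cx': 272.30483310677755, 'cy': 201.99078466266806, 'D': array([0.0538, 0.    , 0.    , 0.    , 0.    ]), 'pose': array([[-0.9884,  0.0725, -0.1333,  0.3467],
       [-0.1508, -0.568 ,  0.8091,  0.9741],
       [-0.0171,  0.8198,  0.5724,  0.7776],
       [ 0.    ,  0.    ,  0.    ,  1.    ]])}
top {'fx': 466.4599789749567, 'fy': 466.4599789749567, 'cx': 274.6599707792834, 'cy': 215.30936273746033, 'D': array([0.0327, 0.    , 0.    , 0.    , 0.    ]), 'pose': array([[ 0.0185,  0.9808, -0.1944,  0.3259],
       [-0.9997,  0.0215,  0.0136, -0.0467],
       [ 0.0175,  0.1941,  0.9808,  1.186 ],
       [ 0.    ,  0.    ,  0.    ,  1.    ]])}
0.1 [[-0.9611  0.2761 -0.0004]
 [ 0.2761  0.9611 -0.001 ]
 [ 0.0001 -0.0011 -1.    ]]
```

View pics/top0.png

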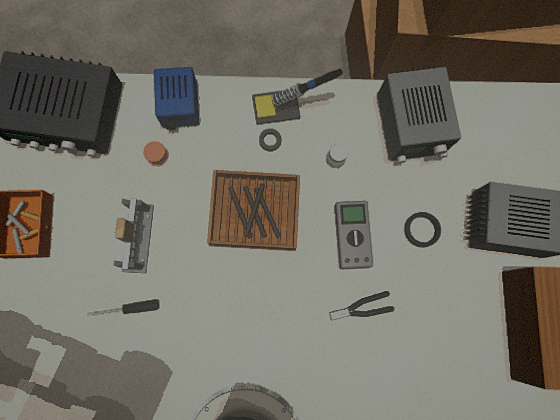

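View pics/side0.png

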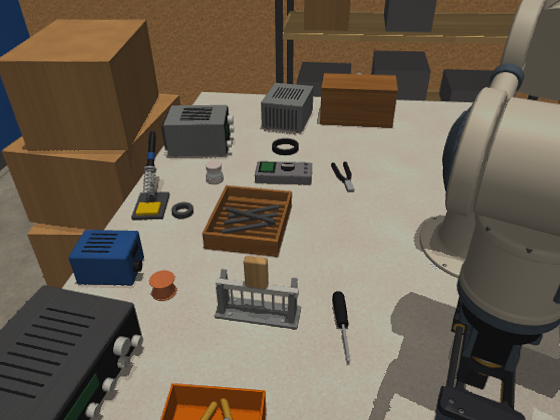

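The top view shows the tray at about (255,210), with four rods crossing around (257,210). The rake stands in its rest at about (137,237), left of the tray, and the meter is to the right. Next I'll measure all of these.

```bash
cat > h.py <<'E'
from bench import ctrl
import cv2,numpy as np
np.set_printoptions(precision=4,suppress=True)
def ray(n,px):
    p=ctrl.camera_params(n);K=np.array([[p['fx'],0,p['cx']],[0,p['fy'],p['cy']],[0,0,1]])
    u=cv2.undistortPoints(np.array(px,float).reshape(-1,1,2),K,np.array(p['D'],float)).reshape(-1,2)
    d=np.c_[u[:,0],-u[:,1],-np.ones(len(u))]@p['pose'][:3,:3].T
    return p['pose'][:3,3],d
def plane(n,px,z):
    o,d=ray(n,px); return o+d*((z-o[2])/d[:,2])[:,None]
def proj(n,P):
    p=ctrl.camera_params(n);K=np.array([[p['fx'],0,p['cx']],[0,p['fy'],p['cy']],[0,0,1]])
    c=(np.array(P,float).reshape(-1,3)-p['pose'][:3,3])@p['pose'][:3,:3]*[1,-1,-1]
    return cv2.projectPoints(c,np.zeros(3),np.zeros(3),K,np.array(p['D'],float))[0].reshape(-1,2)
def big(m):
    c=cv2.findContours(m.astype(np.uint8),cv2.RETR_EXTERNAL,cv2.CHAIN_APPROX_NONE)[0]
    return max(c,key=cv2.contourArea)
E
python3 - <<'E'
from h import *
im=cv2.imread('pics/top0.png'); hsv=cv2.cvtColor(im,cv2.COLOR_BGR2HSV)
m=np.zeros(im.shape[:2],bool); br=(hsv[...,0]<20)&(hsv[...,1]>90)
m[160:260,195:310]=br[160:260,195:310]
c=big(m); c=cv2.convexHull(c); b=cv2.boxPoints(cv2.minAreaRect(c)); P=plane('top',b,.05)
print('tray px',b,'\n',P,P.mean(0),np.linalg.norm(np.diff(P,axis=0),axis=1))
a=cv2.approxPolyDP(c,4,True).reshape(-1,2);print('approx',a,plane('top',a,.05))
m[:]=0; m[190:280,105:165]=br[190:280,105:165]
c=big(m); b=cv2.boxPoints(cv2.minAreaRect(c)); print('grip',b,plane('top',b,.152), hsv[c[:,0,1],c[:,0,0]].mean(0))
s=cv2.imread('pics/side0.png')
A=cv2.resize(im[185:285,100:180],None,fx=5,fy=5,interpolation=3); B=cv2.resize(s[250:335,205:310],(400,324),interpolation=3)
B=np.vstack([B,np.zeros((176,400,3),np.uint8)])
cv2.imwrite('pics/c1.png',np.hstack([A,B]))
E
```

```text
tray px [[207.2448 243.8379]
 [211.6138 169.5655]
 [300.2483 174.7793]
 [295.8793 249.0517]] 
 [[ 0.4763  0.101   0.05  ]
 [ 0.6652  0.0988  0.05  ]
 [ 0.6569 -0.1252  0.05  ]
 [ 0.468  -0.116   0.05  ]] [ 0.5666 -0.0104  0.05  ] [0.1889 0.2242 0.1892]
approx [[214 170]
 [299 175]
 [296 247]
 [209 243]] [[ 0.6642  0.0927  0.05  ]
 [ 0.6563 -0.1221  0.05  ]
 [ 0.473  -0.1163  0.05  ]
 [ 0.4785  0.0968  0.05  ]]
grip [[115.0122 236.8902]
 [117.0854 218.2317]
 [125.0976 219.1219]
 [123.0244 237.7805]] [[0.4743 0.292  0.152 ]
 [0.5165 0.291  0.152 ]
 [0.5148 0.2732 0.152 ]
 [0.4727 0.2743 0.152 ]] [ 16.6143 101.3    133.2143]
```

View pics/c1.png

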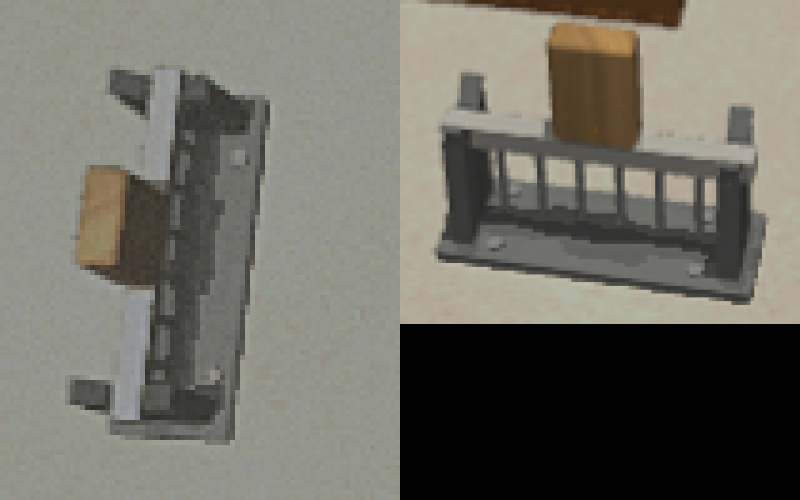

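The left panel shows the head bar's top face running from about (133.6,198.6) to (125.2,268.6) in top-view pixels, with the grip top centred near (120.4,228.4). In the side view the grip top is near (255.9,260.5). I'll triangulate these points and get the tray yaw.

Run:
```python
from h import *
P=plane('top',[[133.6,198.6],[125.2,268.6]],.082); print('bar',P,P.mean(0),np.linalg.norm(P[1]-P[0]), 'yaw',np.degrees(np.arctan2(*(P[0]-P[1])[[1,0]])))
print('grip top',plane('top',[[120.4,228.4]],.152),plane('side',[[255.9,260.5]],.152))
# side bar top ends: (442,125),(755,158)-> top surface
S=plane('side',np.array([[443-400,118],[754-400,154]])/3.81+[205,250],.082);print('side bar',S,S.mean(0))
yaw=np.radians(-1.7);R=np.array([[np.cos(yaw),-np.sin(yaw)],[np.sin(yaw),np.cos(yaw)]]);c=np.array([.5665,-.0112])
def T(x,y,z): return [*(c+R@[x,y]),z]
t=cv2.imread('pics/top0.png');s=cv2.imread('pics/side0.png');k=5
out=[]
for n,im,(x0,y0,x1,y1) in(('top',t,(203,163,305,255)),('side',s,(198,180,298,258))):
    A=cv2.resize(im[y0:y1,x0:x1],(400,int(400*(y1-y0)/(x1-x0))),interpolation=3);k=400/(x1-x0)
    for q in [[(-.094,-.11,.05),(.094,-.11,.05),(.094,.11,.05),(-.094,.11,.05)],[(-.086,0,.019),(.086,0,.019)],[(-.086,.066,.019),(.086,.066,.019)],[(-.086,-.088,.019),(.086,-.088,.019)]]:
        p=((proj(n,[T(*v) for v in q])-[x0,y0]+.5)*k).astype(np.int32); cv2.polylines(A,[p],True,(0,255,0),1)
    out.append(cv2.copyMakeBorder(A,0,380-A.shape[0],0,0,0))
cv2.imwrite('pics/c2.png',np.hstack(out))
```

```text
bar [[0.5783 0.2786 0.082 ]
 [0.4101 0.285  0.082 ]] [0.4942 0.2818 0.082 ] 0.16836239822294 yaw -2.1795147104582977
grip top [[0.4936 0.2818 0.152 ]] [[0.4941 0.2897 0.152 ]]
side bar [[0.5801 0.2851 0.082 ]
 [0.4114 0.2894 0.082 ]] [0.4958 0.2873 0.082 ]
```

View pics/c2.png

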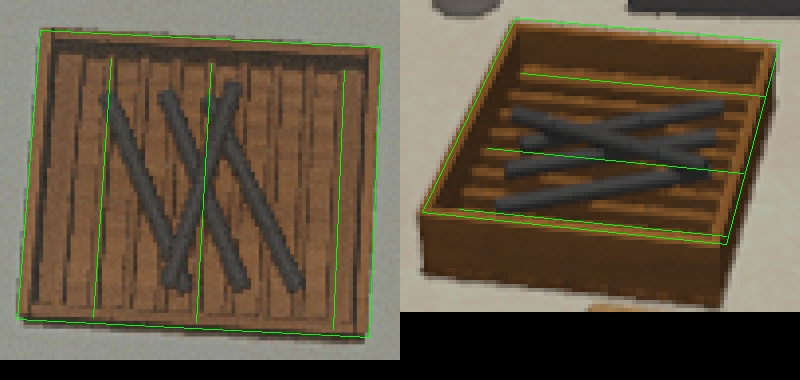

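The projected tray outline matches both views. It puts the tray at (0.5665, -0.0112) with yaw -1.7°. The rods span tray y from about -65 to +65 mm. Next I'll grasp the rake.

```bash
cat >> h.py <<'E'
def ori(deg):
    a=np.radians(deg);c,s=np.cos(a),np.sin(a)
    return np.array([[-c,-s,0],[-s,c,0],[0,0,-1.]])
YR,YT=-2.2,-1.7
TC=np.array([.5665,-.0112])
def tray(x,y):
    a=np.radians(YT);return TC+np.array([[np.cos(a),-np.sin(a)],[np.sin(a),np.cos(a)]])@[x,y]
E
python3 - <<'E'
from h import *
ctrl.goto([.494,.284,.23],ori(YR)); ctrl.command_gripper(.6)
print('hit',ctrl.move_l([.494,.284,.112],vel=.08,contact_N=8))
f0=ctrl.current_contact_force()
ctrl.command_gripper(.27); print(ctrl.current_contact_force()-f0,ctrl.current_grip_width())
ctrl.command_gripper(0.); print(ctrl.current_contact_force()-f0,ctrl.current_wrist_torque(),ctrl.current_grip_width()*91,ctrl.current_grasp_force(),ctrl.current_tool_pos(),f0,ctrl.current_t())
E
```

```text
hit False
[ 0.6558 -0.9998  0.2962] 0.27344531457375787
[ 0.2205  0.4293 -0.8173] [0.0323 0.0422 0.0047] 19.804036541826882 29.999788105487823 [0.494 0.284 0.112] [-0.1261  0.3012 -0.0999] 4.975
```

The grip is clean and there's almost no residual force. I'll lift, move over to the tray's right side, lower the tines and check.

Run:
```python
from h import *
f0=ctrl.current_contact_force()
print(ctrl.move_l([.494,.284,.19],vel=.08,contact_N=25))
ctrl.sleep(.15); print(ctrl.current_contact_force()-f0)
p=tray(0,-.09)
ctrl.goto([*p,.19],ori(YT)); 
z=.096+.0225
print('down',ctrl.move_l([*p,z],vel=.06,contact_N=6), ctrl.current_tool_pos(),ctrl.current_t())
im=np.vstack([cv2.resize(ctrl.read_camera(n)[y:y+120,x:x+160],(400,300),interpolation=3) for n,x,y in(('side',170,160),)])
im2=cv2.resize(ctrl.read_camera('top')[150:270,180:340],(400,300),interpolation=3)
cv2.imwrite('pics/d1.png',np.hstack([im2,im]))
```

```text
False
[ 0.6337 -0.783  -1.7645]
down False [ 0.564  -0.1012  0.1189] 9.05
```

View pics/d1.png

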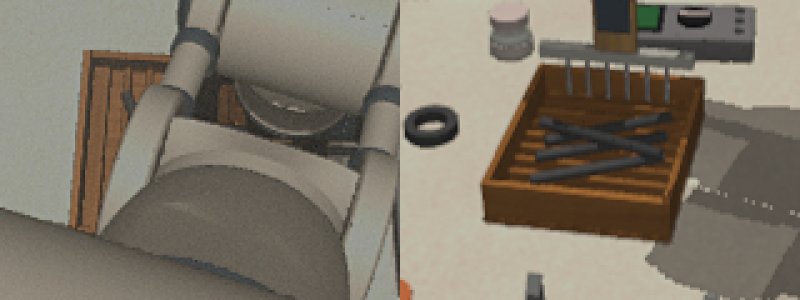

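The side view shows the tines down at the tray's far-side (right) wall, with the rods in front of them. I'll sweep towards +y in short guarded segments.

```bash
cat >> h.py <<'E'
def sweep(y0,y1,tip=.022,step=.02,vel=.04,N=15,dx=0.):
    s=np.sign(y1-y0);y=y0
    while s*(y1-y)>1e-6:
        y=y+s*min(step,abs(y1-y))
        if ctrl.move_l([*tray(dx,y),.096+tip],vel=vel,contact_N=N,ori=ori(YT)):
            p=ctrl.current_tool_pos();f=ctrl.current_contact_force()
            print('contact at y',y,p[:2]-TC,f); return p
    return None
def snap(name):
    a=cv2.resize(ctrl.read_camera('top')[150:270,180:340],(400,300),interpolation=3)
    b=cv2.resize(ctrl.read_camera('side')[175:265,190:310],(400,300),interpolation=3)
    cv2.imwrite(name,np.hstack([a,b]))
E
python3 - <<'E'
from h import *
sweep(-.09,.05)
print(ctrl.current_tool_pos(),ctrl.current_contact_force(),ctrl.current_t()); snap('pics/d2.png')
E
```

```text
[0.568  0.0389 0.118 ] [-0.2717  0.4718 -3.388 ] 13.7
```

View pics/d2.png

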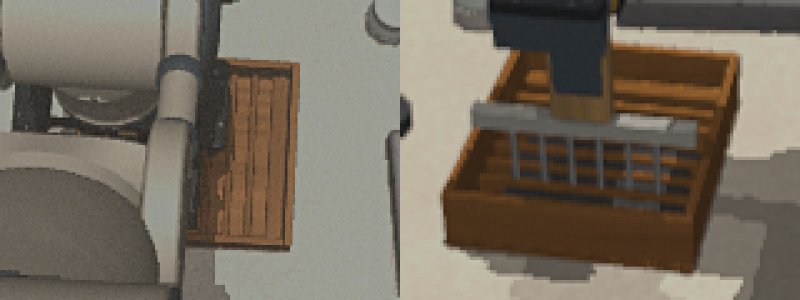

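The pass met no notable force. The rake now stands near tray y = +50. I'll lift it and move it aside for a clear view.

Run:
```python
from h import *
p=ctrl.current_tool_pos()
ctrl.move_l([p[0],p[1],.20],vel=.12)
ctrl.goto([.50,-.24,.24],ori(YT)); print(ctrl.current_t())
im=ctrl.read_camera('top');np.save('t.npy',im)
a=cv2.resize(im[160:257,200:310],(400,353),interpolation=3)
b=cv2.resize(ctrl.read_camera('side')[175:265,190:310],(400,300),interpolation=3)
cv2.imwrite('pics/d3.png',np.hstack([a,cv2.copyMakeBorder(b,0,53,0,0,0)]))
```

```text
15.75
```

View pics/d3.png

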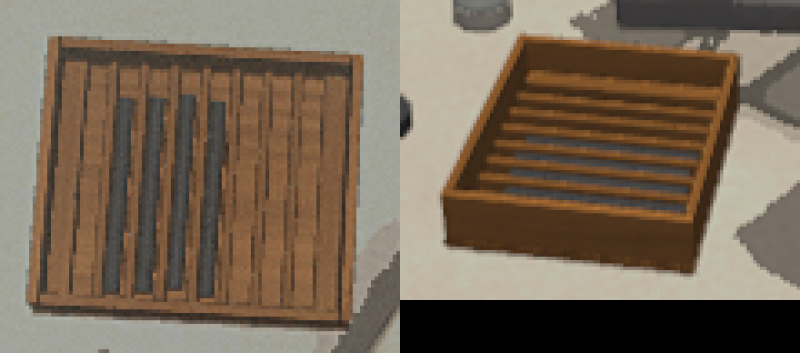

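All four rods lie parallel, each in its own groove and below the rib tops in both views. Now I'll take the rake back to its rest.

Run:
```python
from h import *
ctrl.goto([.494,.284,.24],ori(YR))
f0=ctrl.current_contact_force()
h=ctrl.move_l([.494,.284,.1125],vel=.05,contact_N=10)
print(h,ctrl.current_tool_pos(),ctrl.current_contact_force()-f0)
if not h or ctrl.current_tool_pos()[2]<.116:
    ctrl.command_gripper(.5); ctrl.move_l([.494,.284,.24],vel=.08)
    ctrl.goto([.40,-.20,.35],ori(YR))
    print(ctrl.current_t())
    a=cv2.resize(ctrl.read_camera('top')[160:285,100:310],(400,238),interpolation=3)
    b=cv2.resize(ctrl.read_camera('side')[175:335,190:310],(400,533),interpolation=3)
    cv2.imwrite('pics/e1.png',np.hstack([cv2.copyMakeBorder(a,0,295,0,0,0),b]))
```

```text
False [0.4941 0.284  0.1126] [-0.1361  1.4447  1.0005]
24.6083
```

View pics/e1.png

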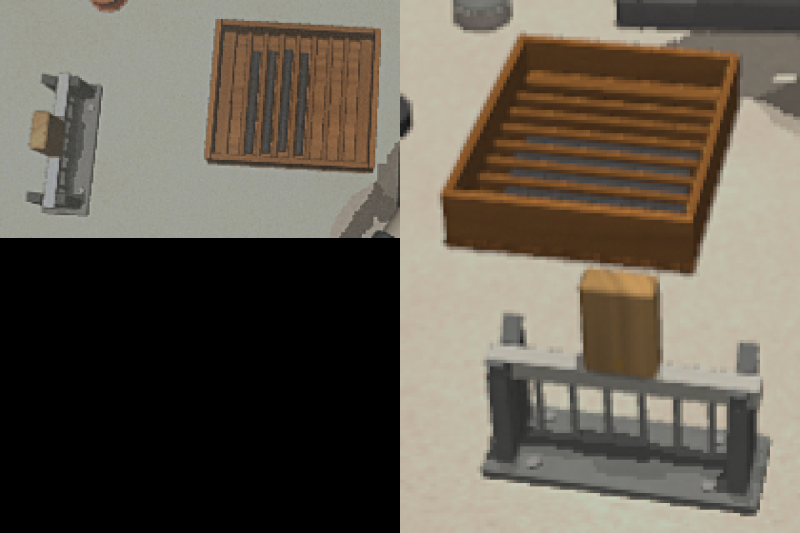

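The rake is seated in its slots as it was at the start, the rods are still in their grooves, and the robot is clear of everything.

```bash
python3 -c "
from bench import ctrl
print(ctrl.sign_off())"
```

```text
the job is handed in; nothing more can be done
None
```

Job handed in at about 25 s: the last pictures show all four rods down in grooves and the rake back in its rest, though sign-off returned no verdict.

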